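# Pack the model-village kit box

### The arm

A 6-joint arm with a two-finger parallel gripper is mounted at the origin on the work surface. World frame = base frame: x ahead of the robot, y to its left, z up, the work surface at z = 0. Lengths are in m, angles in rad, forces in N, time in s.
With the tool pointing down it reaches from about 0.35 to 0.85 m from the base axis. Payload 8.1 kg.
Tool frame: the origin (TCP) lies at the very end of the fingers, on their centre line; the grasp point (between the pads) lies 19 mm behind it (env.grip_point_offset is the z of the grasp point in the tool frame, in m); z points along the fingers, y is the line along which they close (so a half turn about z gives the same grasp; the last joint's range is limited). The gripper opens to 85 mm and grips with 20 to 120 N. Pads are 22 mm wide; open, the fingers measure 114 mm over their backs; the gripper's body (76 mm by 85 mm) begins 54 mm behind the grasp point. The pads swing forward as they close: fully open they stand 13 mm farther back than shut.
Start: joints at [1.048, 0.13, 1.488, -0, 1.523, -0.085], TCP at [0.254, 0.543, 0.207] pointing down, gripper open.
Joint ranges: [-2.96, 2.96], [-0.89, 2.26], [0.02, 2.5], [-1.34, 4.48], [0, 2.73], [-2.66, 2.66]. Speed limits (rad/s): [2.39, 2.39, 2.79, 3.14, 3.14, 3.14].

### API

Orientations are given as a unit quaternion [w, x, y, z].
In Python, from rig import readout, optics, job_done, env gives the robot as it stands.
- The arm moves only by the tool jog_arm, never from a script. Its arguments are lists of equal length, an entry for each row: "claw": the closure, from 0 (fully open) to 1 (shut); "dp": the shift along the tool's x, y, z in cm, a list of three; "twist": the turn, a rotation vector about the tool's x, y, z in degrees, a list of three. A call has 1 to 8 rows; each row is the pose to reach, as a shift and turn from the pose commanded when the call began, along the tool's axes at that moment; what a row does not reach only later rows make up. A row lasts 1/8 s, in which the tool goes at most 62.5 mm and 10.7 degrees, less where a joint would pass 70% of its speed; a pose out of reach is approached as far as the arm can. A call with a gripper value outside its range is refused whole. The fingers move at their own pace and stop on an object; the grip force is fixed at half the most. Time passes only in rows, so rows that repeat a pose let the fingers close. It gives the time, the measured TCP pose, the force, the opening and the grip force at its end, in the units of the state.
- readout.sense(): the state, without advancing time (a new reading comes with each control period).
- optics.snapshot(name): name is "scene" or "top" or "wrist"; returns a dict with "img" (400x640x3 uint8, red, green, blue), "fov_y" (degrees; the focal length in pixels is half the picture's height over the tangent of half this angle, whatever the lens; pixels are square), "cx", "cy" (the principal point, pixels), "eye" and "attitude" of the camera in the world. Camera axes: x right, y down, z forward; pixel columns grow to the right and rows downward; lengths in m; the calibration is good to about 2 mm. A picture is of the moment at which its call begins. There is no depth.
- job_done(): hands the job in; it is judged then, once.
The state is a dict: "time_s": time; "qpos": joint angles; "joint_vel": joint speeds; "joint_torque": joint torques, N m; "position": TCP position; "orientation": TCP orientation; "wrist_force": force on the tool from outside, world axes, zero at the start; "ft_torque": the same for the moment, N m; "width": finger opening in m; "grip_force": force on a finger pad.
Only numpy, scipy, OpenCV 4.12 (cv2) and the standard library are available. Lean on these libraries where they do the work, as an engineer would, in place of code of your own. Each camera call takes 0.05 s, during which the arm holds its last target. There are 200 camera calls.

### The job

Pack the kit box for the model-village workshop: lay the wood slice flat in the wide round pocket, stand the slim branch stub on end in the small round pocket, lay the short batten in the long pocket and stand the little house upright in the square pocket, each resting fully down on its pocket's floor. The thick stub and the long batten are too big for the kit: leave them where they are.

Things in the scene. Friction and masses are not known exactly. Their poses are not given: they have to be found in the camera images.
- slice: round slice of branch lying flat, 56 mm across, 18 mm thick, dark bark round a pale face with rings. Origin: its centre (9 mm above what it lies on); z is its axis. About 35 g
- stub: slim branch stub standing on end, 30 mm diameter, 60 mm tall, dark bark and pale ends. Origin: its centre (30 mm above what it stands on); z is its axis. About 35 g
- batten: short square pine batten lying flat, 70 mm long (its x), 20 x 20 mm section. Origin: its centre (10 mm above what it lies on). About 20 g
- house: little solid wooden house standing upright: walls 40 x 40 mm, 30 mm high, pitched roof (45 degrees) with 4 mm brown boards, 54 mm tall at the ridge. The ridge runs along its x; the flat gable ends face +x and -x, 40 mm apart; over the eaves it is 48 mm wide in y. Origin: centre of its underside, z up. About 45 g
- thick_stub: look-alike to be left: branch stub standing on end, 50 mm diameter, 60 mm tall. Origin: its centre (30 mm above the table); z is its axis
- long_batten: look-alike to be left: square pine batten lying flat, 120 mm long (its x), 20 x 20 mm section. Origin: its centre (10 mm above the table)
- slice_cell: fixed square dark foam insert, 101 x 101 x 14 mm, one of four (2 x 2, 103 mm apart, same yaw, any arrangement) in the fixed kit box, 222 x 222 mm, walls 20 mm high, flush with the inserts. Origin: centre of its underside, 6 mm above the table. Pocket centred, 6 mm deep, its pale floor 8 mm above the origin: round, 72 mm diameter, for the slice
- stub_cell: fixed square dark foam insert, 101 x 101 x 14 mm, one of four (2 x 2, 103 mm apart, same yaw, any arrangement) in the fixed kit box, 222 x 222 mm, walls 20 mm high, flush with the inserts. Origin: centre of its underside, 6 mm above the table. Pocket centred, 6 mm deep, its pale floor 8 mm above the origin: round, 46 mm diameter, for the slim stub
- batten_cell: fixed square dark foam insert, 101 x 101 x 14 mm, one of four (2 x 2, 103 mm apart, same yaw, any arrangement) in the fixed kit box, 222 x 222 mm, walls 20 mm high, flush with the inserts. Origin: centre of its underside, 6 mm above the table. Pocket centred, 6 mm deep, its pale floor 8 mm above the origin: long slot, 86 mm along the insert's x by 36 mm along its y, for the short batten
- house_cell: fixed square dark foam insert, 101 x 101 x 14 mm, one of four (2 x 2, 103 mm apart, same yaw, any arrangement) in the fixed kit box, 222 x 222 mm, walls 20 mm high, flush with the inserts. Origin: centre of its underside, 6 mm above the table. Pocket centred, 6 mm deep, its pale floor 8 mm above the origin: square, 60 x 60 mm, sides along the insert's x and y, for the house

How it is judged:
At the end, for the whole second after the job is handed in: Slice, slim stub, short batten and house each in their own pocket: within 14 mm of its centre, down on its floor within 3 mm, flat or upright within 0.05 rad, released and at rest; thick stub and long batten within 20 mm of where they began (horizontal distance between slice and slice_cell below 0.014 m and z of slice in the frame of slice_cell between 0.014 and 0.0205 m and linear speed of each of slice, stub, batten, house below 0.02 m/s and angular speed of each of slice, stub, batten, house below 0.2 rad/s and angle between the z axis of slice and the z axis of slice_cell, either way round below 0.06 rad and horizontal distance between stub and stub_cell below 0.014 m and z of stub in the frame of stub_cell between 0.035 and 0.0415 m and angle between the z axis of stub and the z axis of stub_cell, either way round below 0.06 rad and horizontal distance between batten and batten_cell below 0.014 m and z of batten in the frame of batten_cell between 0.015 and 0.0215 m and angle between batten's own x axis and vertical between 1.52 and 1.62 rad and horizontal distance between house and house_cell below 0.014 m and z of house in the frame of house_cell between 0.005 and 0.0115 m and angle between house's own z axis and vertical below 0.06 rad and distance of each of thick_stub, long_batten from where it was at the start of the episode below 0.02 m); the robot touches nothing.
It fails at once if the thick stub or the long batten is moved more than 20 mm (distance of any of thick_stub, long_batten from where it was at the start of the episode above 0.02 m).
It also fails if it takes over 96 s, if anything falls off the work surface, if the arm or the gripper's body presses on something with over 40 N, if the wrist force passes 120 N, or if a joint passes its speed limit or range.

## Working session

There is one attempt and no reset: what is moved stays moved. The work goes in short steps, Python scripts to look and compute and a tool call to move; the robot and the scene stay as the last step left them, time stands still between calls to the robot, and variables do not carry over. Pictures are saved under pics/ and viewed, at most 14 in all, crops included, and the job is handed in when it is done.

Besides the shell and the picture viewer there is one more tool, called after "Emit:" as a command line: name --argument value ..., lists and objects as JSON in quotes. jog_arm: Moves the arm, as the interface text tells. Its arguments: {"type":"object","properties":{"claw":{"type":"array"},"dp":{"type":"array"},"twist":{"type":"array"}},"required":["claw","dp","twist"]}

```bash
mkdir -p pics && cat > h.py <<'E'
import numpy as np, cv2
from rig import readout, optics, job_done, env
from scipy.spatial.transform import Rotation as R
def snap(n,fn):
    s=optics.snapshot(n); cv2.imwrite('pics/'+fn,s['img'][:,:,::-1])
    d={k:s[k] for k in s if k!='img'}
    np.save('pics/'+fn+'.npy',d,allow_pickle=True); return s
def load(fn): return np.load('pics/'+fn+'.npy',allow_pickle=True).item()
def att(s):
    a=np.array(s['attitude'],float)
    return a if a.shape==(3,3) else R.from_quat(a[[1,2,3,0]]).as_matrix()
def ray(s,u,v):
    f=200/np.tan(np.radians(s['fov_y'])/2)
    return np.array(s['eye']),att(s)@np.array([(u-s['cx'])/f,(v-s['cy'])/f,1.])
def onz(s,u,v,z):
    e,d=ray(s,u,v); return e+d*(z-e[2])/d[2]
def tri(s1,p1,s2,p2):
    e1,d1=ray(s1,*p1); e2,d2=ray(s2,*p2)
    t=np.linalg.lstsq(np.c_[d1,-d2],e2-e1,rcond=None)[0]
    a=e1+t[0]*d1;b=e2+t[1]*d2; return (a+b)/2,np.linalg.norm(a-b)
E
python3 -c "
from h import *
for n in ('scene','top','wrist'):
    s=snap(n,n+'0.png'); print(n,s['eye'],s['attitude'],s['fov_y'],s['cx'],s['cy'])
print(readout.sense())"
```

```text
scene [ 1.22249216 -0.06668723  1.09330049] [-0.21805711  0.71775201  0.63243595 -0.19315257] 45.57898451578097 318.0099200992274 203.38518120035542
top [0.44726478 0.00790047 1.08558447] [ 0.03690091 -0.7041705   0.70790499 -0.04065398] 50.57749795485673 319.1874273692004 194.8685965632532
wrist [0.19412015 0.57187037 0.37310704] [0.11249756 0.83585962 0.53254958 0.07123162] 62.387262952820855 315.14943781228516 201.8679650377415
{'time_s': 0.15, 'qpos': array([ 1.04760296e+00,  1.30978785e-01,  1.48904679e+00, -3.24378089e-05,
        1.52303339e+00, -8.53961376e-02]), 'joint_vel': array([-6.81268600e-05, -5.80153107e-04, -2.87079548e-03, -6.57358277e-04,
       -6.05308680e-04, -3.45025889e-04]), 'joint_torque': array([ 1.79422454e-04, -5.70068479e+01, -5.01155305e+01, -2.64934388e-04,
        9.53684736e-03,  2.59080088e-05]), 'position': array([0.25411723, 0.54300306, 0.20618107]), 'orientation': array([-2.04214271e-04,  2.17153825e-01,  9.76137121e-01, -7.04331867e-04]), 'wrist_force': array([ 0.21272127,  0.44885892, -0.53393584]), 'ft_torque': array([-0.00942932,  0.00481588,  0.0300513 ]), 'grip_force': 0.0, 'width': 0.08548393184148664}
```

View pics/top0.png

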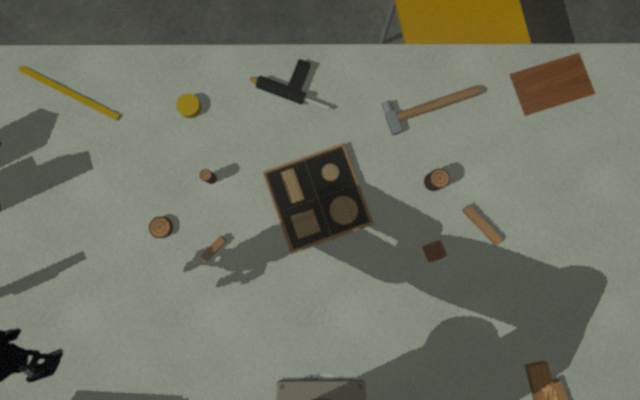

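View pics/scene0.png

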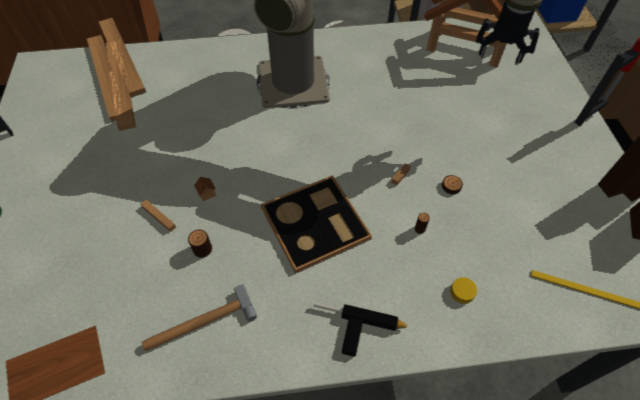

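```bash
python3 -c "
from h import *
a=cv2.imread('pics/top0.png');b=cv2.imread('pics/scene0.png')
c=lambda i,x,y,w,h,k:cv2.resize(i[y:y+h,x:x+w],None,fx=k,fy=k,interpolation=3)
o=np.vstack([np.hstack([c(a,140,160,100,110,4),c(a,400,210,100,110,4)[:440]]) ])
cv2.imwrite('pics/c1.png',o)
cv2.imwrite('pics/c2.png',c(a,255,135,130,125,4.6))
o=np.hstack([c(b,380,150,100,100,4),c(b,130,160,100,100,4)])
cv2.imwrite('pics/c3.png',o)
"
```

```text
(no output)
```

View pics/c1.png

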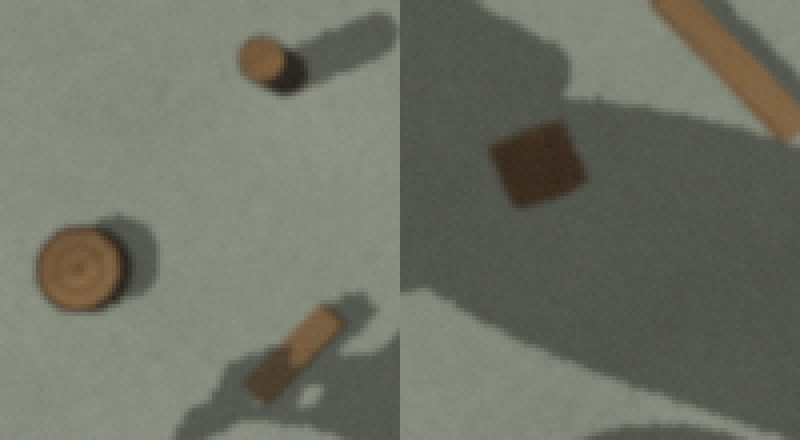

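View pics/c2.png

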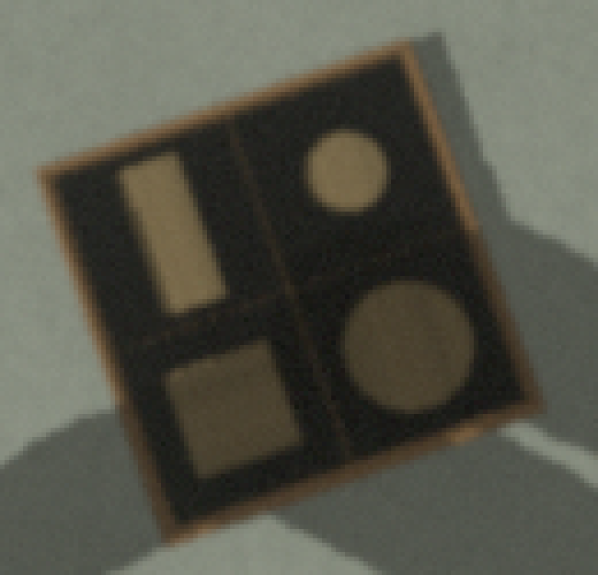

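View pics/c3.png

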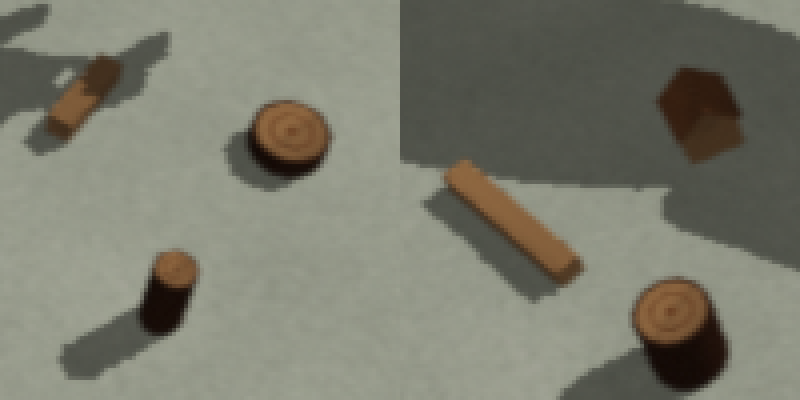

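```bash
python3 -c "
from h import *
t=load('top0.png');s=load('scene0.png')
np.set_printoptions(precision=4,suppress=True)
T=lambda x,y:(x/4+140-.4,y/4+160-.4)
S=lambda x,y:(x/4+380-.4,y/4+150-.4)
for n,a,b in (('slice',(80,268),(291,131)),('stub',(261,60),(176,269)),('batten',(294,353),(86,91))):
    print(n,*tri(t,T(*a),s,S(*b)))
B=lambda x,y:(x/4.6+255-.4,y/4.6+135-.4)
for n,p,q in (('battenP',(172,232),(341,228)),('stubP',(346,170),(306,243)),('sliceP',(409,345),(289,213)),('houseP',(233,410),(324,199))):
    print(n,onz(t,*B(*p),.014),*tri(t,B(*p),s,q))
b0=onz(t,*T(330,312),.02);b1=onz(t,*T(257,393),.02);print('bat dir',b0,b1,np.degrees(np.arctan2(*(b0-b1)[[1,0]])))
H=lambda x,y:onz(t,(x-400)/4+400-.4,y/4+210-.4,.03)
c=[H(490,150),H(566,122),H(587,182),H(515,208)];print('house',np.mean(c,0),[np.degrees(np.arctan2(*(c[i]-c[j])[[1,0]])) for i,j in((1,2),(0,3),(0,1))])
for p in ((0,0),):
  k=[onz(t,*B(*p),.02) for p in ((42,172),(407,42),(543,410),(168,543))]
print('box',np.mean(k,0),[np.degrees(np.arctan2(*(k[i]-k[j])[[1,0]])) for i,j in((0,3),(1,2),(0,1))])
e=readout.sense(); print(R.from_quat(np.array(e['orientation'])[[1,2,3,0]]).as_matrix())
"
```

```text
slice [0.4866 0.4021 0.0226] 0.0010800863229415403
stub [0.6112 0.2812 0.0625] 0.00040417980646397314
batten [0.4331 0.268  0.0213] 0.001955443861160575
battenP [0.5909 0.0712 0.014 ] [0.5906 0.0718 0.0171] 0.0016297023258401622
stubP [ 0.6253 -0.0257  0.014 ] [ 0.6246 -0.0247  0.0187] 0.0017073967479300913
sliceP [ 0.5274 -0.0596  0.014 ] [ 0.5271 -0.0591  0.018 ] 0.0005460336239429728
houseP [0.4921 0.0375 0.014 ] [0.4922 0.039  0.0156] 0.003166100720946705
bat dir [0.4583 0.2454 0.02  ] [0.4084 0.2898 0.02  ] -41.65453429284326
house [ 0.4224 -0.2827  0.03  ] [np.float64(17.473287007822943), np.float64(21.882850450376296), np.float64(109.56346233954973)]
box [0.5578 0.0058 0.02  ] [np.float64(18.960564816363537), np.float64(19.303681633876916), np.float64(109.65256173771164)]
[[-0.9057  0.4239 -0.0007]
 [ 0.4239  0.9057 -0.0013]
 [ 0.0001 -0.0015 -1.    ]]
```

```bash
cat >> h.py <<'E'
def plan(x,y,z,ang=None):
    "dp (cm) and twist (deg) from the measured pose; ang: world angle of tool y, mod 180"
    e=readout.sense(); M=R.from_quat(np.array(e['orientation'])[[1,2,3,0]]).as_matrix()
    dp=M.T@(np.array([x,y,z])-e['position'])*100
    a=np.degrees(np.arctan2(M[1,1],M[0,1])); tw=0 if ang is None else -((ang-a+90)%180-90)
    tilt=M.T@np.cross(M[:,2],[0,0,-1])*57.3
    print('dp',dp.round(2),'twist z',round(tw,1),'tilt',tilt.round(2),'ang',round(a,1),'q6',round(e['qpos'][5],2),'pos',e['position'].round(4))
E
python3 -c "
from h import *
plan(.487,.402,.12); plan(.487,.402,.002)"
```

```text
dp [-27.07  -2.88   8.62] twist z 0 tilt [-0.08 -0.01  0.  ] ang 64.9 q6 -0.09 pos [0.2541 0.543  0.2062]
dp [-27.07  -2.87  20.42] twist z 0 tilt [-0.08 -0.01  0.  ] ang 64.9 q6 -0.09 pos [0.2541 0.543  0.2062]
```

Emit:
jog_arm --claw '[0,0,0,0,0,0,0]' --dp '[[-6,-0.6,1.5],[-12,-1.3,3.5],[-18,-1.9,5.5],[-23,-2.4,7],[-27,-2.9,8.6],[-27,-2.9,8.6],[-27,-2.9,8.6]]' --twist '[[0,0,0],[0,0,0],[0,0,0],[0,0,0],[0,0,0],[0,0,0],[0,0,0]]'

```text
time_s: 1.02
position: [0.4861, 0.4028, 0.1208]
orientation: [-0.0, 0.217, 0.976, -0.0]
wrist_force: [-0.6, 0.3, 0.3]
width: 0.0851
grip_force: 0.0
```

```bash
python3 -c "
from h import *
s=snap('wrist','w1.png'); print(s['eye']); plan(.487,.402,.002)"
```

```text
[0.42618545 0.43153412 0.28792358]
dp [-0.16 -0.09 11.93] twist z 0 tilt [ 0.02 -0.02  0.  ] ang 64.9 q6 -0.52 pos [0.4859 0.4034 0.1213]
```

View pics/w1.png

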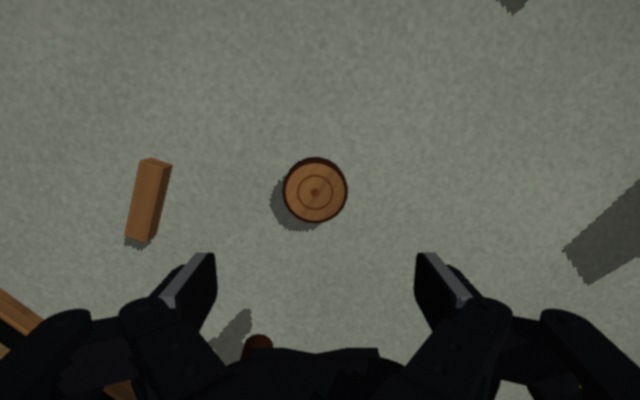

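The wrist view shows the slice's face centred at about (315,191), the batten's top face from (155,164) to (138,238), and the open fingers below.

```bash
python3 -c "
from h import *
s=load('w1.png');t=load('top0.png')
print(tri(t,(159.6,226.6),s,(315,191)),onz(s,315,191,.018))
print(tri(t,(213.1,247.8),s,(146.5,201)))
a=onz(s,155,164,.02);b=onz(s,138,238,.02);print(a,b,(a+b)/2,np.degrees(np.arctan2(*(b-a)[[1,0]])))
"
```

```text
(array([0.48605312, 0.40428046, 0.01408723]), np.float64(0.0017077469577293513)) [0.48439169 0.40438909 0.018     ]
(array([0.43253356, 0.26888805, 0.01352308]), np.float64(0.0010040430187443544))
[0.40829633 0.29599925 0.02      ] [0.45697795 0.24794555 0.02      ] [0.43263714 0.2719724  0.02      ] -44.628090763582456
```

Emit:
jog_arm --claw '[0,0,0,0.4,1,1,1,1]' --dp '[[0,0,5],[0,0,9.5],[0,0,11.8],[0,0,11.9],[0,0,11.9],[0,0,11.9],[0,0,11.9],[0,0,11.9]]' --twist '[[0,0,0],[0,0,0],[0,0,0],[0,0,0],[0,0,0],[0,0,0],[0,0,0],[0,0,0]]'

```text
time_s: 2.08
position: [0.487, 0.4029, 0.0027]
orientation: [0.0, 0.217, 0.976, 0.0]
wrist_force: [0.3, -0.3, 0.4]
width: -0.0002
grip_force: 0.0
```

Emit:
jog_arm --claw '[0,0,0,0]' --dp '[[0,0,-4],[0,0,-10],[0,0,-12],[0,0,-12]]' --twist '[[0,0,0],[0,0,0],[0,0,0],[0,0,0]]'

```text
time_s: 2.58
position: [0.488, 0.4036, 0.1244]
orientation: [0.002, 0.217, 0.976, 0.002]
wrist_force: [-0.3, 0.7, -0.5]
width: 0.0721
grip_force: 0.0
```

```bash
python3 -c "
from h import *
s=snap('wrist','w2.png'); plan(.487,.402,.002)"
```

```text
dp [-0.05 -0.06 12.  ] twist z 0 tilt [0.03 0.02 0.  ] ang 64.9 q6 -0.52 pos [0.4867 0.4027 0.122 ]
```

View pics/w2.png

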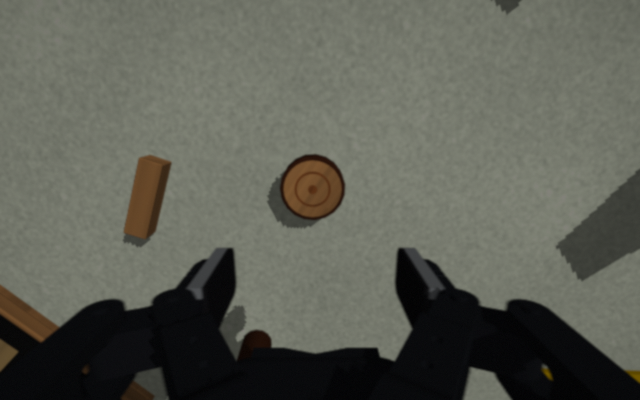

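```bash
python3 -c "
from h import *
s=load('w2.png');f=200/np.tan(np.radians(s['fov_y'])/2)
def pr(s,p):
    d=att(s).T@(np.array(p)-s['eye']);f=200/np.tan(np.radians(s['fov_y'])/2);return d[:2]/d[2]*f+[s['cx'],s['cy']]
print(s['eye'],att(s)[:,2],env.grip_point_offset,[a for a in dir(env) if a[0]!='_'])
e=readout.sense();print(e['position'],e['width'],pr(s,e['position']),pr(s,[.4855,.4035,.018]))
M=R.from_quat(np.array(e['orientation'])[[1,2,3,0]]).as_matrix()
for y in(-.036,.036): print(pr(s,e['position']+M@[0,y,-.01]))
for n in('top','scene'): print(n, pr(load(n+'0.png'),[.4855,.4035,.018]))
for n in('top','scene'): snap(n,n+'1.png'); print(pr(load(n+'1.png'),e['position']))
a=cv2.imread('pics/top1.png');b=cv2.imread('pics/scene1.png')
cv2.imwrite('pics/c4.png',np.hstack([cv2.resize(a[170:270,90:190],None,fx=4,fy=4),cv2.resize(b[120:220,400:500],None,fx=4,fy=4)]))
"
```

```text
[0.42727058 0.43183967 0.29138012] [ 0.24324221 -0.10832314 -0.96389799] -0.0187 ['IKError', 'grip_point_offset']
[0.48673855 0.4027151  0.12198961] 0.07915444101074968 [311.3626489  236.05284257] [312.3390409  189.67116918]
[241.72525549 243.1272031 ]
[380.60704886 243.08510364]
top [159.45618135 227.08005722]
scene [452.16536938 183.00754376]
[142.85238016 224.97638717]
[461.24769282 159.85605279]
```

View pics/c4.png

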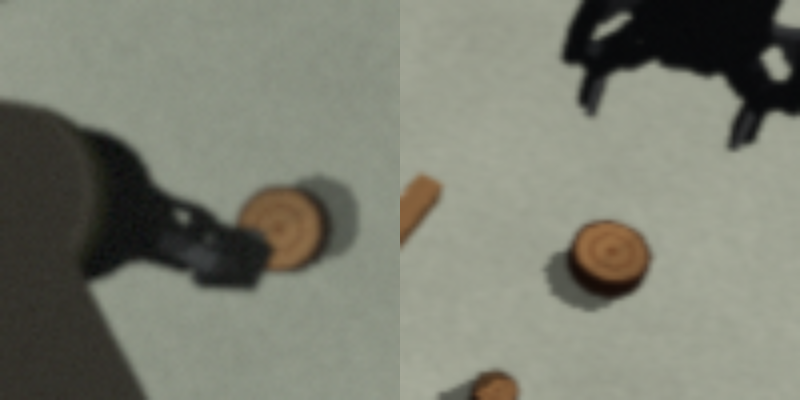

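Emit:
jog_arm --claw '[0,0,0,0,0]' --dp '[[0,0,5],[0,0,9.5],[0,0,11.8],[0,0,11.9],[0,0,11.9]]' --twist '[[0,0,0],[0,0,0],[0,0,0],[0,0,0],[0,0,0]]'

```text
time_s: 3.35
position: [0.4865, 0.4026, 0.0029]
orientation: [-0.0, 0.217, 0.976, -0.0]
wrist_force: [0.4, 1.2, 0.9]
width: 0.0854
grip_force: 0.0
```

```bash
python3 -c "
from h import *
s=snap('wrist','w3.png'); b=snap('scene','s3.png')['img'][:,:,::-1]; plan(.487,.402,.002); print(readout.sense()['width'])
cv2.imwrite('pics/c5.png',np.vstack([cv2.resize(b[100:220,400:520],None,fx=3,fy=3),cv2.resize(s['img'][100:320,130:500,::-1],(360,214))]))"
```

```text
dp [-0.01 -0.15  0.25] twist z 0 tilt [ 0.11  0.06 -0.  ] ang 64.9 q6 -0.52 pos [0.4875 0.4034 0.0045]
0.08524688364918165
```

View pics/c5.png

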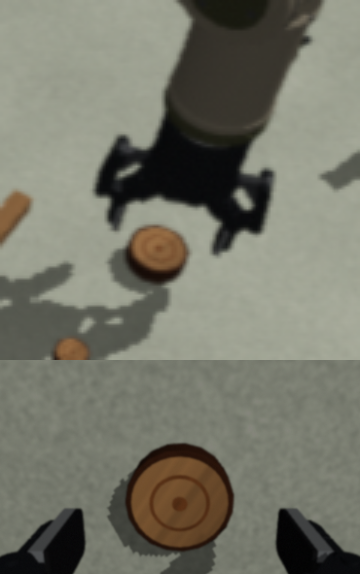

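```bash
python3 -c "
from h import *
w2=load('w2.png');w3=load('w3.png');s=load('s3.png')
print(w3['eye'],onz(w3,315,249,.018),tri(w2,(313,187.5),w3,(315,249)))
print(tri(w3,(315,249),s,(452.4,182.4)))
a=cv2.imread('pics/w3.png');b=cv2.imread('pics/s3.png')
cv2.imwrite('pics/c6.png',np.vstack([cv2.resize(a[220:400,130:510],None,fx=1.6,fy=1.6),cv2.resize(b[140:195,425:520],(608,298),interpolation=3)]))
"
```

```text
[0.426478   0.43135095 0.17000242] [0.48613453 0.40352312 0.018     ] (array([0.48145625, 0.4058698 , 0.03007686]), np.float64(0.00029801932392707034))
(array([0.48516948, 0.40384171, 0.02030234]), np.float64(0.00023952368574946397))
```

View pics/c6.png

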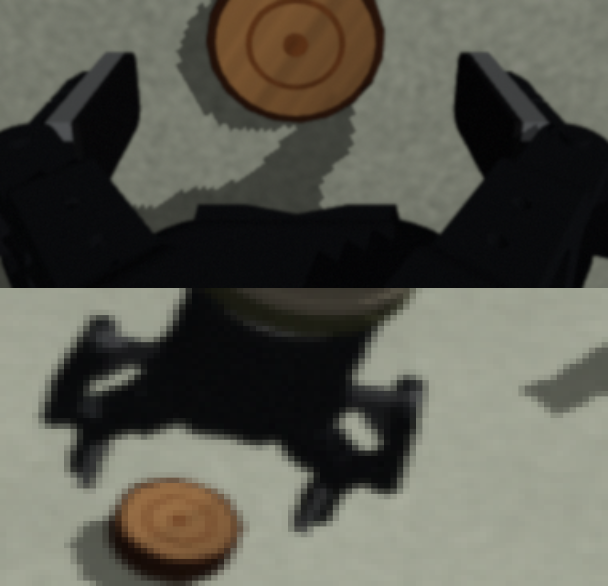

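```bash
python3 -c "
from h import *
s=load('w3.png')
e=readout.sense();M=R.from_quat(np.array(e['orientation'])[[1,2,3,0]]).as_matrix()
for u,sg in((216,1),(416,-1)):
    o,d=ray(s,u,254); o=M.T@(o-e['position']);d=M.T@d
    print(o,d)
    for y in(.0427,-.0427):
        print(y,o+d*(y-o[1])/d[1])
    for x in (-.011,0,.011): print('x',o+d*(x-o[0])/d[0])
for p in((438.75,175.4),(472.3,183.7)):
    for z in(.0,.015,.03,.045): print(p,z,(M.T@(onz(load('s3.png'),*p,z)-e['position'])).round(4))
"
```

```text
[ 0.06696808 -0.00021956 -0.16560371] [-0.41547735 -0.30095431  0.92293485]
0.0427 [ 0.12621995  0.0427     -0.29722487]
-0.0427 [ 0.00832243 -0.0427     -0.03532918]
x [-0.011      -0.05669636  0.00759336]
x [ 0.         -0.04872842 -0.01684186]
x [ 0.011      -0.04076048 -0.04127709]
[ 0.06696808 -0.00021956 -0.16560371] [-0.41459544  0.30451397  0.92385261]
0.0427 [ 0.00853316  0.0427     -0.03539181]
-0.0427 [ 0.12480516 -0.0427     -0.29448341]
x [-0.011       0.0570468   0.00813437]
x [ 0.          0.04896747 -0.01637718]
x [ 0.011       0.04088814 -0.04088874]
(438.75, 175.4) 0.0 [ 0.0317 -0.0399  0.0044]
(438.75, 175.4) 0.015 [ 0.0194 -0.0409 -0.0106]
(438.75, 175.4) 0.03 [ 0.0071 -0.0419 -0.0256]
(438.75, 175.4) 0.045 [-0.0052 -0.0428 -0.0406]
(472.3, 183.7) 0.0 [0.0315 0.056  0.0045]
(472.3, 183.7) 0.015 [ 0.0192  0.0537 -0.0104]
(472.3, 183.7) 0.03 [ 0.0068  0.0514 -0.0254]
(472.3, 183.7) 0.045 [-0.0055  0.0491 -0.0404]
```

The fingertips are really about 35 mm behind the reported TCP when open (the shadow agrees), so the first close passed over the slice. I'll go lower while watching the force.

Emit:
jog_arm --claw '[0,0,0,0]' --dp '[[0,0,1.0],[0,0,1.8],[0,0,1.8],[0,0,1.8]]' --twist '[[0,0,0],[0,0,0],[0,0,0],[0,0,0]]'

```text
time_s: 3.95
position: [0.4865, 0.4027, -0.0151]
orientation: [-0.0, 0.217, 0.976, -0.0]
wrist_force: [0.7, -0.4, 0.1]
width: 0.0852
grip_force: 0.0
```

```bash
python3 -c "
from h import *
s=snap('wrist','w4.png'); b=snap('scene','s4.png')['img'][:,:,::-1]; plan(.486,.4037,.002)
cv2.imwrite('pics/c7.png',np.vstack([cv2.resize(s['img'][220:400,130:510,::-1],None,fx=1.6,fy=1.6),cv2.resize(b[140:195,425:520],(608,298),interpolation=3)]))
"
```

```text
dp [ 0.11  0.04 -1.67] twist z 0 tilt [0.02 0.01 0.  ] ang 64.9 q6 -0.52 pos [ 0.4868  0.4029 -0.0147]
```

View pics/c7.png

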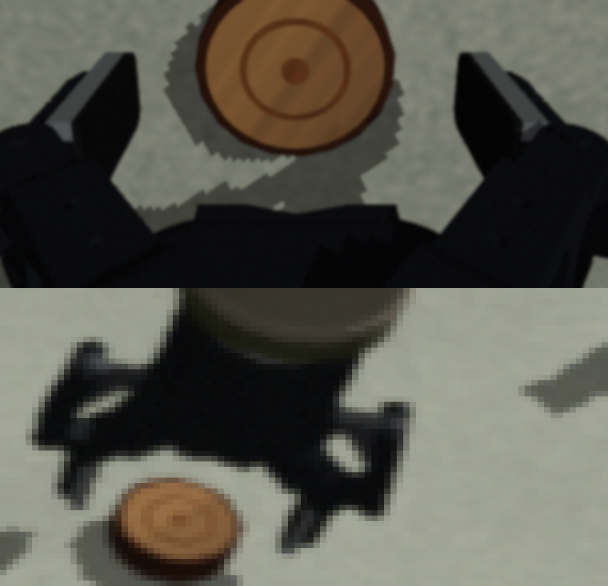

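Emit:
jog_arm --claw '[0,0.2,1,1,1,1,1]' --dp '[[0.1,0,0.6],[0.1,0,0.6],[0.1,0,0.6],[0.1,0,0.6],[0.1,0,0.6],[0.1,0,0.6],[0.1,0,0.6]]' --twist '[[0,0,0],[0,0,0],[0,0,0],[0,0,0],[0,0,0],[0,0,0],[0,0,0]]'

```text
time_s: 4.92
position: [0.486, 0.4033, -0.0206]
orientation: [0.0, 0.217, 0.976, 0.0]
wrist_force: [0.5, 0.3, 3.8]
width: 0.0536
grip_force: 63.4
```

```bash
python3 -c "
from h import *
e=readout.sense();print(e['width'],e['grip_force'],e['wrist_force']);plan(.5272,-.0594,.10,19)"
```

```text
0.053621208096600335 63.39633822441101 [0.52597774 0.25913175 3.84752893]
dp [-23.35 -40.16 -12.08] twist z 45.9 tilt [ 0.04  0.02 -0.  ] ang 64.9 q6 -0.52 pos [ 0.486   0.4033 -0.0206]
```

Emit:
jog_arm --claw '[1,1,1,1,1,1,1,1]' --dp '[[0,0,-3],[0,0,-8],[-2.5,-4.5,-11],[-5.5,-9.5,-12],[-8.5,-14.6,-12],[-11.5,-19.7,-12],[-14.4,-24.8,-12],[-17.3,-29.9,-12]]' --twist '[[0,0,0],[0,0,0],[0,0,0],[0,0,0],[0,0,0],[0,0,0],[0,0,0],[0,0,0]]'

```text
time_s: 5.92
position: [0.515, 0.0571, 0.0986]
orientation: [-0.0, 0.217, 0.976, -0.0]
wrist_force: [1.1, 0.4, 0.4]
width: 0.0535
grip_force: 63.1
```

```bash
python3 -c "
from h import *
e=readout.sense();print(e['width'],e['grip_force'],e['wrist_force']);plan(.5272,-.0594,.05)"
```

```text
0.05347709055274618 63.1128716468811 [1.07745369 0.35914188 0.36901636]
dp [ -6.04 -10.04   4.86] twist z 0 tilt [-0.02 -0.03  0.  ] ang 64.9 q6 -1.12 pos [0.515  0.0571 0.0986]
```

Emit:
jog_arm --claw '[1,1,1,1]' --dp '[[-3,-5,1],[-6,-10,3],[-6,-10,4.8],[-6,-10,4.8]]' --twist '[[0,0,0],[0,0,0],[0,0,0],[0,0,0]]'

```text
time_s: 6.42
position: [0.5254, -0.0565, 0.0486]
orientation: [-0.002, 0.218, 0.976, 0.0]
wrist_force: [-0.1, 0.4, -0.8]
width: 0.0534
grip_force: 63.1
```

```bash
python3 -c "
from h import *
s=snap('wrist','w5.png')
plan(.5272,-.0594,-.005)"
```

```text
dp [-0.24 -0.27  5.49] twist z 0 tilt [-0.02 -0.17  0.  ] ang 64.9 q6 -1.34 pos [ 0.5263 -0.056   0.0499]
```

View pics/w5.png

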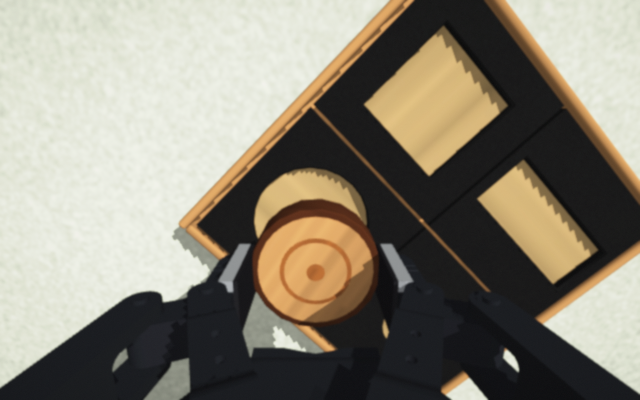

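```bash
python3 -c "
from h import *
s=load('w5.png');e=readout.sense()
for n,p in(('house',(437,103)),('batten',(538.5,223))): print(n,onz(s,*p,.014))
# fit wide pocket by visible arc
im=cv2.imread('pics/w5.png');k=[(254,215),(262,195),(280,177),(310,168),(340,177),(357,192),(366,212)]
P=np.array([onz(s,*p,.020)[:2] for p in k]);A=np.c_[2*P,np.ones(len(P))];c=np.linalg.lstsq(A,(P**2).sum(1),rcond=None)[0];print('wide',c[:2],np.sqrt(c[2]+c[:2]@c[:2]))
M=R.from_quat(np.array(e['orientation'])[[1,2,3,0]]).as_matrix()
for z in(.08,.085,.09,.095): print('slice z',z,M.T@(onz(s,316,271,z)-e['position']))
b=[onz(s,*p,.014)[:2] for p in((444,27),(508,105),(430,175),(365,103))]
print([np.degrees(np.arctan2(*(b[i]-b[j])[::-1])) for i,j in((0,1),(3,2),(0,3),(1,2))])
"
```

```text
house [0.491132   0.03916179 0.014     ]
batten [0.58898135 0.0734329  0.014     ]
wide [ 0.52589352 -0.05923112] 0.03541361352631952
slice z 0.08 [-0.00232552  0.00024541 -0.03012682]
slice z 0.085 [ 0.00022077  0.00022874 -0.03511934]
slice z 0.09 [ 0.00276706  0.00021207 -0.04011187]
slice z 0.095 [ 0.00531336  0.0001954  -0.0451044 ]
[np.float64(-159.88667023565492), np.float64(-160.61456130983015), np.float64(108.65703024183267), np.float64(109.657421022544)]
```

Emit:
jog_arm --claw '[1,1,1,1,1]' --dp '[[-0.3,-0.3,2.5],[-0.3,-0.3,4.5],[-0.3,-0.3,5.2],[-0.3,-0.3,5.4],[-0.3,-0.3,5.4]]' --twist '[[0,0,0],[0,0,0],[0,0,0],[0,0,0],[0,0,0]]'

```text
time_s: 7.1
position: [0.5298, -0.0607, -0.002]
orientation: [0.001, 0.217, 0.976, 0.0]
wrist_force: [0.1, -0.5, 0.1]
width: 0.0536
grip_force: 63.1
```

Emit:
jog_arm --claw '[1,1,0.5,0.2,0.2,0.2,0.2,0.2]' --dp '[[0,0,0.2],[0,0,0.2],[0,0,0.2],[0,0,0.2],[0,0,0],[0,0,-3],[0,0,-8],[0,0,-10]]' --twist '[[0,0,0],[0,0,0],[0,0,0],[0,0,0],[0,0,0],[0,0,0],[0,0,0],[0,0,0]]'

```text
time_s: 8.1
position: [0.531, -0.0614, 0.1007]
orientation: [0.002, 0.217, 0.976, 0.0]
wrist_force: [0.1, 0.0, 0.2]
width: 0.0685
grip_force: 0.0
```

```bash
python3 -c "
from h import *
s=snap('wrist','w6.png')
im=s['img'].astype(int);print(s['eye'])
plan(.611,.2815,.06)
# centre of slice by brown face: crop shown numerically
def pr(s,p):
    d=att(s).T@(np.array(p)-s['eye']);f=200/np.tan(np.radians(s['fov_y'])/2);return d[:2]/d[2]*f+[s['cx'],s['cy']]
print(pr(s,[.5265,-.0593,.032]))
t=snap('top','t6.png')
cv2.imwrite('pics/c8.png',np.vstack([cv2.resize(s['img'][60:360,100:540,::-1],None,fx=1,fy=1)]))
"
```

```text
[ 0.47005972 -0.03259457  0.26744989]
dp [ 7.42 34.42  4.27] twist z 0 tilt [0.09 0.4  0.  ] ang 64.9 q6 -1.34 pos [ 0.532  -0.0616  0.1026]
[314.02490557 197.64156438]
```

View pics/c8.png

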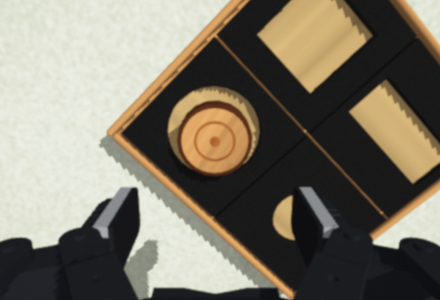

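Emit:
jog_arm --claw '[0,0,0,0,0,0,0,0]' --dp '[[1,5,0],[2.2,10.5,0],[3.4,16,0],[4.7,22,0],[6,28,0],[7.4,34.4,0],[7.4,34.4,0],[7.4,34.4,0]]' --twist '[[0,0,0],[0,0,0],[0,0,0],[0,0,0],[0,0,0],[0,0,0],[0,0,0],[0,0,0]]'

```text
time_s: 9.2
position: [0.6068, 0.2817, 0.095]
orientation: [-0.001, 0.217, 0.976, -0.001]
wrist_force: [0.4, 0.6, 0.3]
width: 0.0853
grip_force: 0.0
```

```bash
python3 -c "
from h import *
s=snap('wrist','w7.png')
def pr(s,p):
    d=att(s).T@(np.array(p)-s['eye']);f=200/np.tan(np.radians(s['fov_y'])/2);return d[:2]/d[2]*f+[s['cx'],s['cy']]
plan(.611,.2815,.002)
p=pr(s,[.611,.2815,.06]);print(p)
im=cv2.cvtColor(s['img'],cv2.COLOR_RGB2GRAY);hsv=cv2.cvtColor(s['img'],cv2.COLOR_RGB2HSV)
u,v=p.astype(int)
print(hsv[v-60:v+61:10,u-70:u+71:10,1]);print(hsv[v-60:v+61:10,u-70:u+71:10,2])
m=((hsv[...,1]>90)&(hsv[...,2]>80)).astype(np.uint8)
n,l,st,c=cv2.connectedComponentsWithStats(m)
for i in range(1,n):
    if st[i,4]>150: print(st[i],c[i])
"
```

```text
dp [-0.34  0.24  9.35] twist z 0 tilt [-0.11 -0.07 -0.  ] ang 64.9 q6 -0.78 pos [0.6071 0.2809 0.0955]
[316.53924333 224.60461572]
[[ 24  26  24  28  21  22  24  25  24  27  24  24  25  25  25]
 [ 25  26  19  27  25  25  26  24  28  24  26  24  26  25  25]
 [ 26  26  24  23  24  21  26  45  27  26  27  27  25  28  26]
 [ 22  25  26  27  23  23 197 196 195  27  24  27  23  26  25]
 [ 24  25  26  23  27  32 186 190 189  28  26  25  26  26  25]
 [ 27  26  26  27  26 157 153 174 152 121  26  24  27  27  26]
 [ 25  27  25  25  28 156 157 192 159 159  28  27  24  27  26]
 [ 24  25  29  24  21  74 160 154 158  45  27  28  25  26  25]
 [ 25  27  26  30  26  29  38 157  36  24  23  25  25  25  25]
 [ 27  26  24  26  26  27  24  24  25  25  26  27  27  26  27]
 [ 25  27  25  24  24  28  27  26  23  23  25  28  26  26  25]
 [ 25  26  26  26  26  23  25  25  25  24  25  28  26  26  25]
 [ 25  25  25  25  26  25  26  26  24  27  26  26  26  25  25]]
[[126 128 127 129 132 130 126 131 125 124 125 126 121 124 124]
 [124 129 132 125 130 130 127 126 129 126 127 115 128 123 123]
 [128 129 128 131 129 1
[... 285 characters left out ...]
5 119]
 [127 123  70  73  72  52 107  96 100  85 121 119 122 126 122]
 [123  75  69  68  69  71  88  81  91 128 121 124 121 124 123]
 [124  69  65  68  69 124 127 125 123 123 117 123 125 119 124]
 [122  67  70  65 128 120 125 118 121 120 123 119 116 119 124]
 [122 127 128 118 120 124 124 123 123 115 121 118 128 120 124]
 [124 121 122 122 127 122 126 119 125 122 117 120 127 122 121]]
[155   0  34  32 832] [171.78485577  13.22355769]
[   0  124  174  158 4312] [ 82.93019481 205.43413729]
[  0 192  15  28 229] [  4.6419214  204.28384279]
[ 296  206   41   39 1218] [315.85221675 224.84975369]
[  23  241  101   78 3007] [ 71.79780512 281.9095444 ]
[  0 339  15  19 164] [  5.10365854 346.3902439 ]
```

Emit:
jog_arm --claw '[0,0,0,0.5,1,1,1,1]' --dp '[[-0.3,0.2,3],[-0.3,0.2,7.5],[-0.3,0.2,9.4],[-0.3,0.2,9.4],[-0.3,0.2,9.4],[-0.3,0.2,9.4],[-0.3,0.2,9.4],[-0.3,0.2,9.4]]' --twist '[[0,0,0],[0,0,0],[0,0,0],[0,0,0],[0,0,0],[0,0,0],[0,0,0],[0,0,0]]'

```text
time_s: 10.25
position: [0.613, 0.2828, 0.0054]
orientation: [0.002, 0.217, 0.976, 0.001]
wrist_force: [-1.1, -1.6, 6.6]
width: 0.0286
grip_force: 58.2
```

```bash
python3 -c "
from h import *
e=readout.sense();print(e['width'],e['grip_force'],e['wrist_force']);plan(.625,-.0255,.1);plan(.625,-.0255,.1,109)"
```

```text
0.028647228721667344 58.19441735744476 [-1.12961496 -1.62131763  6.56695682]
dp [-14.18 -27.4   -9.48] twist z 0 tilt [ 0.12  0.15 -0.  ] ang 64.9 q6 -0.78 pos [0.613  0.2828 0.0054]
dp [-14.18 -27.4   -9.48] twist z -44.1 tilt [ 0.12  0.15 -0.  ] ang 64.9 q6 -0.78 pos [0.613  0.2828 0.0054]
```

Emit:
jog_arm --claw '[1,1,1,1,1,1,1,1]' --dp '[[0,0,-3],[0,0,-7.5],[-2.5,-5,-9],[-5.2,-10,-9],[-8,-15.5,-9],[-11,-21.5,-9],[-14.2,-27.4,-9],[-14.2,-27.4,-9]]' --twist '[[0,0,0],[0,0,0],[0,0,0],[0,0,0],[0,0,0],[0,0,0],[0,0,0],[0,0,0]]'

```text
time_s: 11.25
position: [0.6243, -0.0302, 0.094]
orientation: [0.001, 0.219, 0.976, -0.0]
wrist_force: [-1.0, 0.6, -0.8]
width: 0.0288
grip_force: 58.6
```

```bash
python3 -c "
from h import *
e=readout.sense();print(e['width'],e['grip_force'],e['wrist_force']);plan(.625,-.0255,.0205)
s=snap('wrist','w8.png');hsv=cv2.cvtColor(s['img'],cv2.COLOR_RGB2HSV)
m=((hsv[...,1]>80)&(hsv[...,2]>80)).astype(np.uint8)
n,l,st,c=cv2.connectedComponentsWithStats(m)
e=readout.sense();M=R.from_quat(np.array(e['orientation'])[[1,2,3,0]]).as_matrix()
for i in range(1,n):
    if st[i,4]>300: print(st[i],c[i],onz(s,*c[i],.014),M.T@(onz(s,*c[i],e['position'][2]+.0545)-e['position']))
"
```

```text
0.028812530958418854 58.58382761478424 [-0.99653923  0.5649067  -0.79992454]
dp [0.15 0.46 7.35] twist z 0 tilt [-0.02  0.11  0.  ] ang 64.7 q6 -1.26 pos [ 0.6243 -0.0302  0.094 ]
[  98    0  445  252 9147] [320.58664043 116.22663168] [0.56923033 0.00099252 0.014     ] [ 0.06465269  0.00153867 -0.05459646]
[ 275    0   93   50 2429] [320.52037876  16.61506793] [0.51051915 0.0283295  0.014     ] [ 0.09418554  0.00136942 -0.05464042]
[ 364   32  115  126 6414] [420.77237293  95.12238853] [0.58648687 0.0716652  0.014     ] [ 0.07130876  0.03403898 -0.05460924]
[ 167   42  101  106 8058] [216.16989327  93.96239762] [ 0.5236477  -0.05969299  0.014     ] [ 0.07162128 -0.03236345 -0.05460384]
[ 289  168   60   54 2361] [319.39686573 193.18593816] [ 0.62082254 -0.02408361  0.014     ] [ 0.03849547  0.00125289 -0.05455749]
[ 280  241   72   82 3910] [315.85856777 287.98951407] [ 0.69345965 -0.06131391  0.014     ] [ 1.29331417e-03  5.67164768e-05 -5.45019913e-02]
```

Emit:
jog_arm --claw '[1,1,1,1,1,1,1]' --dp '[[0.1,0.4,2],[0.1,0.4,5],[0.1,0.4,6.6],[0.1,0.4,7.1],[0.1,0.4,7.1],[0.1,0.4,7.1],[0.1,0.4,7.1]]' --twist '[[0,0,0],[0,0,0],[0,0,0],[0,0,0],[0,0,0],[0,0,0],[0,0,0]]'

```text
time_s: 12.18
position: [0.6255, -0.022, 0.0231]
orientation: [0.001, 0.217, 0.976, 0.0]
wrist_force: [-0.1, -0.1, 0.2]
width: 0.0285
grip_force: 58.6
```

```bash
python3 -c "
from h import *
e=readout.sense();print(e['width'],e['wrist_force']);plan(.625,-.0255,.0205)"
```

```text
0.02847989918357484 [-0.08109229 -0.14143956  0.19535589]
dp [-0.1  -0.34  0.26] twist z 0 tilt [ 0.03  0.1  -0.  ] ang 64.9 q6 -1.25 pos [ 0.6255 -0.022   0.0231]
```

Emit:
jog_arm --claw '[1,1,1]' --dp '[[0,-0.2,0.2],[0,-0.2,0.25],[0,-0.2,0.25]]' --twist '[[0,0,0],[0,0,0],[0,0,0]]'

```text
time_s: 12.55
position: [0.6238, -0.0239, 0.0196]
orientation: [0.0, 0.217, 0.976, -0.0]
wrist_force: [-0.7, -0.3, 1.2]
width: 0.0287
grip_force: 58.7
```

Emit:
jog_arm --claw '[1,1,0.5,0.3,0.3,0.3,0.3,0.3]' --dp '[[0,0,0.1],[0,0,0.1],[0,0,0.1],[0,0,0.1],[0,0,0],[0,0,-4],[0,0,-9],[0,0,-12]]' --twist '[[0,0,0],[0,0,0],[0,0,0],[0,0,0],[0,0,0],[0,0,0],[0,0,0],[0,0,0]]'

```text
time_s: 13.55
position: [0.6249, -0.0238, 0.1426]
orientation: [0.002, 0.217, 0.976, 0.0]
wrist_force: [0.3, 1.4, -0.0]
width: 0.0599
grip_force: 0.0
```

```bash
python3 -c "
from h import *
plan(.4328,.2695,.06,47)
s=snap('wrist','w9.png');hsv=cv2.cvtColor(s['img'],cv2.COLOR_RGB2HSV)
m=((hsv[...,1]>80)&(hsv[...,2]>80)).astype(np.uint8)
n,l,st,c=cv2.connectedComponentsWithStats(m)
for i in range(1,n):
    if st[i,4]>500: print(st[i],c[i],onz(s,*c[i],.074),onz(s,*c[i],.032))
"
```

```text
dp [29.86 18.41  8.19] twist z 17.9 tilt [ 0.06  0.18 -0.  ] ang 64.9 q6 -1.25 pos [ 0.6249 -0.0238  0.1426]
[ 127    0  371  270 6795] [311.15452539 131.18130979] [ 0.57603522 -0.00304738  0.074     ] [ 0.5781309  -0.00447987  0.032     ]
[ 260    0  105   63 3710] [312.41132075  21.21913747] [0.51375619 0.02712734 0.074     ] [0.50474392 0.03107675 0.032     ]
[ 349   49   96  104 4403] [396.35543947 100.95775608] [0.58232561 0.05823478 0.074     ] [0.58554322 0.06773243 0.032     ]
[ 184   56   84   88 5157] [224.93154935  98.49583091] [ 0.53152618 -0.0469418   0.074     ] [ 0.52568332 -0.05620319  0.032     ]
[ 286  162   51   59 1811] [311.28161237 191.94975152] [ 0.61559675 -0.02154557  0.074     ] [ 0.62474853 -0.02627735  0.032     ]
[   0  279   43   49 1686] [ 18.72182681 303.69632266] [ 0.59971212 -0.27502007  0.074     ] [ 0.60603075 -0.32496097  0.032     ]
```

Emit:
jog_arm --claw '[0,0,0,0,0,0,0,0]' --dp '[[4.5,2.5,0],[9,5.5,0],[14,8.5,0.5],[19,11.5,1.5],[24.5,15,3],[29.9,18.4,4.5],[29.9,18.4,5],[29.9,18.4,5]]' --twist '[[0,0,0],[0,0,6],[0,0,12],[0,0,18],[0,0,18],[0,0,18],[0,0,18],[0,0,18]]'

```text
time_s: 14.6
position: [0.4304, 0.2697, 0.0888]
orientation: [-0.0, 0.366, 0.93, -0.001]
wrist_force: [0.7, -0.3, 0.0]
width: 0.0853
grip_force: 0.0
```

```bash
python3 -c "
from h import *
plan(.4328,.2695,-.016,47)
s=snap('wrist','w10.png');hsv=cv2.cvtColor(s['img'],cv2.COLOR_RGB2HSV)
m=((hsv[...,1]>80)&(hsv[...,2]>70)).astype(np.uint8)
n,l,st,c=cv2.connectedComponentsWithStats(m)
for i in range(1,n):
    if st[i,4]>500:
        print(st[i],c[i],onz(s,*c[i],.02))
        k=np.argwhere(l==i)[:,::-1].astype(np.float32); r=cv2.minAreaRect(k); P=[onz(s,*p,.02) for p in cv2.boxPoints(r)]; print([round(np.degrees(np.arctan2(*(P[j]-P[j-1])[[1,0]])),1) for j in(1,2)],[np.linalg.norm(P[j]-P[j-1]).round(4) for j in(1,2)],np.mean(P,0))
"
```

```text
dp [-0.19  0.16 10.48] twist z 0.0 tilt [-0.07 -0.    0.  ] ang 47.0 q6 -0.36 pos [0.4304 0.2697 0.0888]
[ 301  157   28   94 2492] [314.18378812 203.03972713] [0.42947674 0.27060599 0.02      ]
[np.float64(47.1), np.float64(-42.3)] [np.float64(0.0193), np.float64(0.0717)] [0.43090706 0.26959523 0.02      ]
```

Emit:
jog_arm --claw '[0,0,0,0.5,1,1,1,1]' --dp '[[0,0,4],[0,0,8],[0,0,10.2],[0,0,10.5],[0,0,10.5],[0,0,10.5],[0,0,10.5],[0,0,10.5]]' --twist '[[0,0,0],[0,0,0],[0,0,0],[0,0,0],[0,0,0],[0,0,0],[0,0,0],[0,0,0]]'

```text
time_s: 15.65
position: [0.4324, 0.2704, -0.0138]
orientation: [0.001, 0.367, 0.93, 0.001]
wrist_force: [0.7, -1.9, 6.5]
width: 0.0182
grip_force: 59.3
```

```bash
python3 -c "
from h import *
e=readout.sense();print(e['width'],e['grip_force'],e['wrist_force']);plan(.59,.0725,.08,109.2)"
```

```text
0.0182439200589798 59.347495436668396 [ 0.65978312 -1.90773087  6.53101253]
dp [-25.03  -3.67  -9.36] twist z -62.3 tilt [ 0.16  0.07 -0.  ] ang 46.9 q6 -0.36 pos [ 0.4324  0.2704 -0.0138]
```

Emit:
jog_arm --claw '[1,1,1,1,1,1,1,1]' --dp '[[0,0,-3],[0,0,-7.5],[-4,-0.6,-10],[-9,-1.3,-10],[-14,-2,-10],[-19,-2.8,-10],[-25,-3.7,-10],[-25,-3.7,-10]]' --twist '[[0,0,-6],[0,0,-15],[0,0,-25],[0,0,-35],[0,0,-45],[0,0,-55],[0,0,-62.3],[0,0,-62.3]]'

```text
time_s: 16.65
position: [0.5906, 0.0683, 0.0851]
orientation: [0.001, -0.166, 0.986, -0.001]
wrist_force: [-1.3, 0.2, 0.2]
width: 0.0181
grip_force: 58.8
```

```bash
python3 -c "
from h import *
e=readout.sense();print(e['width'],e['grip_force'],e['wrist_force']);plan(.59,.0725,.001,109.2)"
```

```text
0.018146689193745076 58.80783677101135 [-1.28508522  0.23377549  0.16865316]
dp [-0.07  0.43  8.41] twist z -0.1 tilt [-0.09  0.08  0.  ] ang 109.1 q6 -1.87 pos [0.5906 0.0683 0.0851]
```

Emit:
jog_arm --claw '[1,1,1,1,1,1]' --dp '[[0,0.4,3],[0,0.4,6],[0,0.4,7.8],[0,0.4,8.2],[0,0.4,8.2],[0,0.4,8.2]]' --twist '[[0,0,0],[0,0,0],[0,0,0],[0,0,0],[0,0,0],[0,0,0]]'

```text
time_s: 17.4
position: [0.5881, 0.0759, 0.004]
orientation: [0.001, -0.167, 0.986, -0.0]
wrist_force: [-0.2, -0.3, -0.0]
width: 0.0182
grip_force: 58.8
```

```bash
python3 -c "
from h import *
e=readout.sense();print(e['wrist_force']);plan(.59,.0725,.001,109.2)"
```

```text
[-0.20746766 -0.2869019  -0.00718578]
dp [-0.07 -0.38  0.3 ] twist z 0.0 tilt [-0.04  0.13 -0.  ] ang 109.2 q6 -1.86 pos [0.5881 0.0759 0.004 ]
```

Emit:
jog_arm --claw '[1,1,1,1]' --dp '[[0,-0.3,0.2],[0,-0.3,0.3],[0,-0.3,0.3],[0,-0.3,0.3]]' --twist '[[0,0,0],[0,0,0],[0,0,0],[0,0,0]]'

```text
time_s: 17.9
position: [0.5885, 0.0725, 0.0002]
orientation: [0.0, -0.167, 0.986, -0.0]
wrist_force: [-1.7, -2.4, 5.4]
width: 0.0179
grip_force: 59.5
```

Emit:
jog_arm --claw '[1,0.7,0.5,0.45,0.4,0.3,0.3,0.3]' --dp '[[0,0,0],[0,0,0],[0,0,0],[0,0,0],[0,0,-1],[0,0,-5],[0,0,-11],[0,0,-14]]' --twist '[[0,0,0],[0,0,0],[0,0,0],[0,0,0],[0,0,0],[0,0,0],[0,0,0],[0,0,0]]'

```text
time_s: 18.9
position: [0.5899, 0.073, 0.1445]
orientation: [0.003, -0.167, 0.986, -0.0]
wrist_force: [0.4, -0.8, 0.1]
width: 0.0599
grip_force: 0.0
```

```bash
python3 -c "
from h import *
plan(.4224,-.2827,.1,19.5)"
```

```text
dp [ 27.55 -28.07   4.35] twist z 89.7 tilt [-0.1   0.32 -0.  ] ang 109.2 q6 -1.87 pos [0.5899 0.073  0.1445]
```

Emit:
jog_arm --claw '[0,0,0,0,0,0,0,0]' --dp '[[3.5,-3.5,0],[7,-7,0],[11,-11,0],[15,-15,0],[19,-19,0],[23,-23.5,0],[27.5,-28,0],[27.5,-28,0]]' --twist '[[0,0,10],[0,0,20],[0,0,30],[0,0,40],[0,0,50],[0,0,60],[0,0,70],[0,0,80]]'

```text
time_s: 19.9
position: [0.4185, -0.286, 0.1405]
orientation: [0.001, 0.511, 0.86, -0.001]
wrist_force: [1.1, 0.9, 0.8]
width: 0.0858
grip_force: 0.0
```

Emit:
jog_arm --claw '[0,0,0]' --dp '[[0,0,1],[0,0,2],[0,0,2]]' --twist '[[0,0,9.7],[0,0,9.7],[0,0,9.7]]'

```text
time_s: 20.27
position: [0.4199, -0.2814, 0.1187]
orientation: [-0.001, 0.575, 0.818, 0.0]
wrist_force: [-0.1, -0.4, 0.7]
width: 0.085
grip_force: 0.0
```

```bash
python3 -c "
from h import *
plan(.4224,-.2827,-.012,19.5)
s=snap('wrist','w11.png');hsv=cv2.cvtColor(s['img'],cv2.COLOR_RGB2HSV)
m=((hsv[...,1]>80)&(hsv[...,2]>25)).astype(np.uint8)
n,l,st,c=cv2.connectedComponentsWithStats(m)
for i in range(1,n):
    if st[i,4]>500:
        print(st[i],c[i],onz(s,*c[i],.03))
        k=np.argwhere(l==i)[:,::-1].astype(np.float32); r=cv2.minAreaRect(k); P=[onz(s,*p,.03) for p in cv2.boxPoints(r)]; print([round(np.degrees(np.arctan2(*(P[j]-P[j-1])[[1,0]])),1) for j in(1,2)],[np.linalg.norm(P[j]-P[j-1]).round(4) for j in(1,2)],np.mean(P,0))
cv2.imwrite('pics/c9.png',s['img'][60:400,100:540,::-1])
"
```

```text
dp [-0.23  0.2  13.07] twist z 0.3 tilt [-0.05 -0.08 -0.  ] ang 19.8 q6 -1.04 pos [ 0.4199 -0.2814  0.1187]
[ 460    0  180   52 3265] [532.98162328  38.66462481] [ 0.52585577 -0.11881085  0.03      ]
[np.float64(19.8), np.float64(-55.8)] [np.float64(0.1232), np.float64(0.0334)] [ 0.53266112 -0.10770957  0.03      ]
[ 289  171   55   60 3095] [315.57512116 200.44749596] [ 0.4214144  -0.28245358  0.03      ]
[np.float64(19.8), np.float64(-68.9)] [np.float64(0.0423), np.float64(0.049)] [ 0.42195083 -0.28293703  0.03      ]
[ 466  241   95   81 4187] [516.05851445 280.1800812 ] [ 0.60719045 -0.29065258  0.03      ]
[np.float64(69.0), np.float64(-24.1)] [np.float64(0.045), np.float64(0.096)] [ 0.60680821 -0.28979004  0.03      ]
[ 275  304  122   51 2975] [343.6810084  332.70184874] [ 0.487005   -0.38964918  0.03      ]
[np.float64(42.3), np.float64(-49.7)] [np.float64(0.1088), np.float64(0.0315)] [ 0.4812394  -0.39772609  0.03      ]
```

Emit:
jog_arm --claw '[0,0,0,0,0.4,1,1,1]' --dp '[[-0.1,0.2,4],[-0.1,0.2,8],[-0.1,0.2,11.5],[-0.1,0.2,13.1],[-0.1,0.2,13.1],[-0.1,0.2,13.1],[-0.1,0.2,13.1],[-0.1,0.2,13.1]]' --twist '[[0,0,0],[0,0,0],[0,0,0],[0,0,0],[0,0,0],[0,0,0],[0,0,0],[0,0,0]]'

```text
time_s: 21.32
position: [0.4242, -0.2835, -0.0094]
orientation: [0.002, 0.577, 0.817, -0.0]
wrist_force: [0.7, 0.5, 6.6]
width: 0.0389
grip_force: 61.0
```

```bash
python3 -c "
from h import *
e=readout.sense();print(e['width'],e['grip_force'],e['wrist_force']);plan(.4917,.0385,.1,19.2)"
```

```text
0.03889784466714425 60.986479511484504 [0.69912901 0.50676558 6.58669789]
dp [ 28.06  17.15 -11.  ] twist z 0.3 tilt [0.11 0.19 0.  ] ang 19.5 q6 -1.03 pos [ 0.4242 -0.2835 -0.0094]
```

Emit:
jog_arm --claw '[1,1,1,1,1,1,1,1]' --dp '[[0,0,-3],[0,0,-7.5],[4,2.5,-10],[9,5.5,-10],[14.5,8.9,-10],[20,12.2,-10],[25,15.3,-10],[28,17.1,-10]]' --twist '[[0,0,0],[0,0,0],[0,0,0],[0,0,0],[0,0,0],[0,0,0],[0,0,0],[0,0,0.3]]'

```text
time_s: 22.32
position: [0.4908, 0.0416, 0.0894]
orientation: [0.001, 0.578, 0.816, 0.001]
wrist_force: [0.6, 0.2, -0.4]
width: 0.039
grip_force: 60.4
```

Emit:
jog_arm --claw '[1,1,1,1]' --dp '[[0,0,1],[0,0,4],[0,0,6],[0,0,6]]' --twist '[[0,0,0],[0,0,0],[0,0,0],[0,0,0]]'

```text
time_s: 22.82
position: [0.4883, 0.0378, 0.0266]
orientation: [-0.002, 0.579, 0.815, -0.001]
wrist_force: [-0.0, -0.1, -1.2]
width: 0.0393
grip_force: 60.4
```

```bash
python3 -c "
from h import *
e=readout.sense();print(e['width'],e['grip_force'],e['wrist_force']);plan(.4917,.0385,.004,19.2)"
```

```text
0.039325785167738915 60.44477638788521 [-0.04000637 -0.06692332 -1.18924219]
dp [-0.05  0.36  2.26] twist z -0.0 tilt [-0.22 -0.06 -0.  ] ang 19.2 q6 -0.36 pos [0.4883 0.0378 0.0266]
```

Emit:
jog_arm --claw '[1,1,1,1]' --dp '[[0,0.2,1],[0,0.2,1.9],[0,0.2,2.1],[0,0.2,2.1]]' --twist '[[0,0,0],[0,0,0],[0,0,0],[0,0,0]]'

```text
time_s: 23.32
position: [0.4921, 0.0394, 0.0075]
orientation: [-0.0, 0.579, 0.815, -0.0]
wrist_force: [0.7, -0.0, 0.8]
width: 0.039
grip_force: 60.4
```

Emit:
jog_arm --claw '[1,1,1]' --dp '[[0,0,0.15],[0,0,0.3],[0,0,0.3]]' --twist '[[0,0,0],[0,0,0],[0,0,0]]'

```text
time_s: 23.7
position: [0.4923, 0.0394, 0.0046]
orientation: [0.0, 0.579, 0.815, 0.0]
wrist_force: [0.6, 0.1, 0.5]
width: 0.0393
grip_force: 60.6
```

Emit:
jog_arm --claw '[1,1,1]' --dp '[[0,0,0.15],[0,0,0.2],[0,0,0.2]]' --twist '[[0,0,0],[0,0,0],[0,0,0]]'

```text
time_s: 24.08
position: [0.4924, 0.0395, 0.0045]
orientation: [-0.0, 0.579, 0.815, -0.0]
wrist_force: [-12.0, 0.5, 22.2]
width: 0.0395
grip_force: 63.2
```

Contact with the floor (22 N). Back off slightly and release.

Emit:
jog_arm --claw '[1,0.5,0.4,0.3,0.3,0.3,0.3,0.3]' --dp '[[0,0,-0.15],[0,0,-0.15],[0,0,-0.15],[0,0,-0.15],[0,0,-1],[0,0,-6],[0,0,-12],[0,0,-16]]' --twist '[[0,0,0],[0,0,0],[0,0,0],[0,0,0],[0,0,0],[0,0,0],[0,0,0],[0,0,0]]'

```text
time_s: 25.08
position: [0.4932, 0.0394, 0.1664]
orientation: [0.002, 0.579, 0.815, 0.001]
wrist_force: [0.1, -0.0, -0.3]
width: 0.0598
grip_force: 0.0
```

Emit:
jog_arm --claw '[0.3,0.3,0.3,0.3,0.3]' --dp '[[4,2,0],[8,4,0],[12,6,0],[16,8,0],[16,8,0]]' --twist '[[0,0,0],[0,0,0],[0,0,0],[0,0,0],[0,0,0]]'

```text
time_s: 25.7
position: [0.5149, 0.2196, 0.163]
orientation: [-0.0, 0.578, 0.816, 0.0]
wrist_force: [0.1, -1.1, 0.2]
width: 0.0601
grip_force: 0.0
```

```bash
python3 -c "
from h import *
t=snap('top','t9.png')['img'];s=snap('scene','s9.png')['img'];w=snap('wrist','w12.png')['img']
c=lambda i,x,y,w,h,W,H:cv2.resize(i[y:y+h,x:x+w,::-1],(W,H),interpolation=3)
cv2.imwrite('pics/fin.png',np.vstack([np.hstack([c(t,255,135,130,125,312,300),c(s,255,165,125,115,326,300)]),c(w,0,0,640,400,638,290)]))
"
```

```text
(no output)
```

View pics/fin.png

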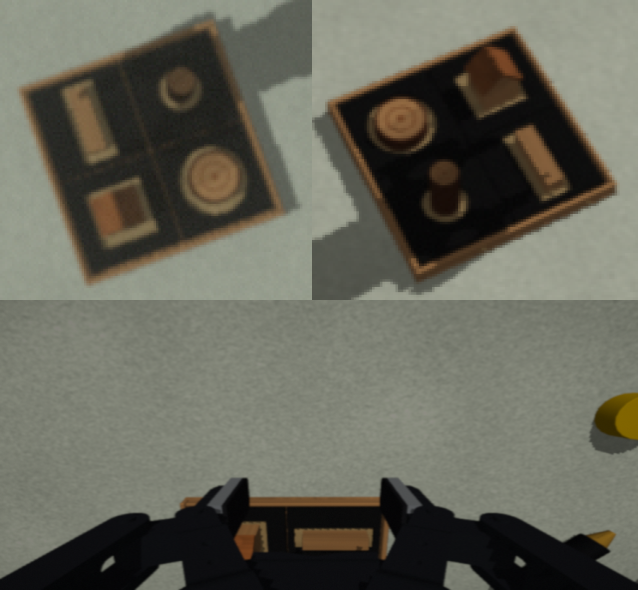

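The top view (upper left) shows the slice at (215,177), stub at (182,87), batten at (90,120) and house at (122,212). Each lies inside its pocket with pale floor showing around it, and all are flat or upright.

```bash
python3 -c "
from h import *
print(job_done())"
```

```text
the job is handed in; nothing more can be done
None
```

I placed the slice, slim stub, short batten and house in their pockets and handed the job in at about 26 s. The last pictures show all four seated; I didn't approach or grip the thick stub or long batten, and the hand-in returned no verdict.

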